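Key on and start the measuring machine

TASK

Put the measuring machine into service: take the flat-bladed key with the round disc bow from the stand, push it fully home into the key switch on the operator console and turn it clockwise as far as it will go, leaving it in the switch. Then swing the sprung start lever on the same console all the way to its stop and let it spring back. Leave the other things as they are.

Things in the scene. Friction and masses are not known exactly. Their poses are not given: they have to be found in the camera images.
- console: Fixed aluminium operator console on the table, 160 (x) by 250 (y) by 45 mm high, left or right of the robot's centre line (the stand on the other side); origin at the centre of its underside, z up. In its frame the key switch axis is at x -10, y +65 mm, the lever hub at x +25, y -45, and a small black jog stick (36 mm tall) at x +52, y +35.
- slot (a point): Centre of the key slot's mouth, in the round brass face (41 mm across) of the key switch, 49 mm above the table, flush with the dark bezel round it (68 mm across). Turns with the switch: z up, y along the slot. Slot 17.5 mm long (y), 7.5 mm wide (x), 32 mm deep, 1.5 mm chamfer at the mouth. The key fits either way round.
- switch (a joint): Turn of the key switch about the vertical, rad: grows clockwise seen from above, stops at 0 (off; slot along the console's y) and 1.31 (on). It may start a little way round (0 to 0.3) and stays where it is left; about 0.06 N m turns it.
- key: Steel key standing upright in a slot of the stand. Origin at the centre of its shoulder's underside (35 mm above the table), z up. Below: flat blade 25 mm long, 16 (y) by 6 mm (x). Above: shoulder 24 mm across, 4 mm thick, a neck, then an upright disc bow 32 mm across (y-z plane), 10 mm thick (x), centred 28 mm above the origin. About 60 g. Fully home, the shoulder rests on the brass face.
- stand: Fixed grey plastic block, 60 (x) by 180 (y) by 35 mm high, with three identical slots 10 (x) by 20 mm (y), 58 mm apart along y (y -58, 0, +58 mm); origin at the centre of its underside. Holds the key, the plug gauge and the T-handle driver, in any order.
- start_lever (a joint): Turn of the start lever about its vertical hub, rad: 0 at rest, grows clockwise seen from above, 0.9 at its stop (a low steel pin, 8 mm across and 17 mm tall, on the console). A spring drives it back to 0; about 1 N at the post moves it and 3.3 N holds it at the stop.
- lever_post (a point): Point on the axis of the upright black round post (12 mm diameter, free from 63 to 95 mm above the table) at the lever's end, 81 mm above the table, 60 mm from the hub axis. Below 63 mm is the flat steel arm. At rest at x -17, y -87 mm in the console's frame; at the stop near x -35, y -38 mm.
- lever_hub (a point): Point on the lever's vertical turning axis, 81 mm above the table, over the dark round hub (32 mm across, 20 mm tall).
- plug_gauge: Bystander: round upright steel plug gauge in the stand, 18 mm diameter handle, top 46 mm above its origin (underside of its shoulder, on the stand's top).
- tee_driver: Bystander: T-handle driver in the stand, thin shank with a 44 mm crossbar (along y) 38 mm above its origin (underside of its shoulder, on the stand's top).
- sample_part: Bystander: loose steel block, 35 (x) by 60 (y) by 30 mm, lying beyond the console and stand; origin at the centre of its underside.
- jar: Bystander: loose small amber jar with a black cap, 52 mm diameter, 65 mm tall, to one side; origin at the centre of its underside.
Not all that is in view belongs to the job. What is shaped like the key but brown or orange is not meant.

How it is judged (in metres and radians):
On the way, in this order (a step that is already met when the one before it is completed fails the run):
1. the key is fully home in the switch (horizontal distance between key and slot below 0.004 m and z of key in the frame of slot below 0.003 m and angle between the z axis of key and the z axis of slot, either way round below 0.12 rad and angle between the y axis of key and the y axis of slot, either way round below 0.25 rad), for 0.1 s.
2. with the key in it, the switch is turned clockwise to its stop (horizontal distance between key and slot below 0.004 m and z of key in the frame of slot below 0.006 m and angle between the z axis of key and the z axis of slot, either way round below 0.12 rad and angle between the y axis of key and the y axis of slot, either way round below 0.25 rad and value of joint switch above 1.16 rad), for 0.1 s.
3. the start lever is swung to its stop (value of joint start_lever above 0.82 rad), for 0.05 s.
At the end, for the whole second after the job is handed in: Key at rest in the switch, shoulder within 3 mm of the brass face, within 4 mm of its axis, upright, in line with the slot; switch at 1.16 rad or more; lever within 0.08 rad of rest; plug gauge, T-handle driver, sample part and jar upright, within 20 mm of their starts (all of step 1 and value of joint switch above 1.16 rad and value of joint start_lever below 0.08 rad and linear speed of key below 0.02 m/s and distance of each of plug_gauge, tee_driver, sample_part, jar from where it was at the start of the episode below 0.02 m and angle between each of plug_gauge, tee_driver, sample_part, jar's own z axis and vertical below 0.35 rad); the robot touches nothing.
It fails at once if a bystander (plug gauge, T-handle driver, sample part or jar) is moved by more than 40 mm (distance of any of plug_gauge, tee_driver, sample_part, jar from where it was at the start of the episode above 0.04 m).
It also fails if it takes over 61 s, if anything falls off the work surface, if the arm or the gripper's body presses on something with over 40 N, if the wrist force passes 120 N, or if a joint passes its speed limit or range.

ROBOT

A 6-joint arm with a two-finger parallel gripper is mounted at the origin on the work surface. World frame = base frame: x ahead of the robot, y to its left, z up, the work surface at z = 0. Lengths are in mm, angles in rad, forces in N, time in s.
With the tool pointing down it reaches from about 300 to 775 mm from the base axis. Payload 14.6 kg.
Tool frame: the origin (TCP) lies between the finger pads; the fingertips stand 11 mm ahead of it and the grasp point (between the pads) lies 8 mm behind it; z points along the fingers, y is the line along which they close (so a half turn about z gives the same grasp; the last joint's range is limited). The gripper opens to 94 mm and grips with 3 to 60 N. Pads are 16 mm wide; open, the fingers measure 119 mm over their backs; the gripper's body (75 mm by 177 mm) begins 78 mm behind the grasp point.
Start: joints at [-1.257, 0.3, 1.521, -0, 1.321, -0.067], TCP at [204.407, -510.595, 216.446] pointing down, gripper open.
Joint ranges: [-3.03, 3.03], [-0.79, 2.21], [0.23, 2.52], [-1.04, 4.18], [0, 3.07], [-2.55, 2.55]. Speed limits (rad/s): [2.22, 2.22, 2.57, 3.14, 3.14, 3.14].

INTERFACE

Orientations are given as [roll, pitch, yaw] about the fixed x, y, z axes, in that order (R = Rz(yaw) Ry(pitch) Rx(roll)).
In Python, from cell import manip gives the robot as it stands. The module is installed in compiled form; this text tells all that it offers.
- The arm moves only by the tool arm_command, never from a script. Its argument "rows" is one flat list of numbers, 5 for each row, row after row: the shift along the world's x, y, z in mm, then the turn about the world's z in degrees, then the finger opening in mm, from 0 to 94. In form: [dx, dy, dz, twist, jaw, dx, dy, dz, twist, jaw, ...]. A call has 1 to 5 rows; each row shifts and turns the commanded pose from where the row before left it; what a row does not reach is not made up. A row lasts 1/8 s, in which the tool goes at most 62.5 mm and 10.7 degrees, less where a joint would pass 70% of its speed; a pose out of reach is approached as far as the arm can. A call is refused whole if a number of a shift passes 62.5 or a number of a turn 10.7, either way. A call with a gripper value outside its range is refused whole. The fingers move at their own pace and stop on an object; "newtons" is the grip in N (left out, the last holds). Time passes only in rows, so rows that do not move let the fingers close. It gives the time, the measured TCP pose, the force and the opening at its end, in the units of the state.
- manip.read_state(): the state, without advancing time (a new reading comes with each control period).
- manip.camera(name): name is "side" or "top"; returns a dict with "image" (400x640x3 uint8, blue, green, red), "z_map" (400x640 float32, mm along the optical axis (not along the pixel's ray), 0 where there is no reading), "fx", "fy", "cx", "cy" (pixels), "D" ([k1, k2, p1, p2, k3] as OpenCV has them; the pictures are not rectified), "pose" (4x4, takes a point from camera to world coordinates). Camera axes: x right, y down, z forward; pixel columns grow to the right and rows downward; lengths in mm; the calibration is good to about 2 mm. A picture is of the moment at which its call begins.
- manip.sign_off(): hands the job in, once; it reports no verdict.
The state is a dict: "clock": time; "joints": joint angles; "qd": joint speeds; "effort": joint torques, N m; "eef_pos": TCP position; "eef_rot": TCP orientation; "wrist_force": force on the tool from outside, world axes, zero at the start; "moment": the same for the moment, N m; "finger_gap": finger opening in mm.
Only numpy, scipy, OpenCV 4.12 (cv2) and the standard library are available. Lean on these libraries where they do the work, as an engineer would, in place of code of your own. Each camera call takes 0.05 s, during which the arm holds its last target. There are 200 camera calls.

## Working session

There is one attempt and no reset: what is moved stays moved. The work goes in short steps, Python scripts to look and compute and a tool call to move; the robot and the scene stay as the last step left them, time stands still between calls to the robot, and variables do not carry over. Pictures are saved under pics/ and viewed, on a budget of 10 in all, crops included, one or two more only if the job needs it, and the job is handed in when it is done.

Besides the shell and the picture viewer there is one more tool, called after "Request:" as name(argument=value, ...), one argument or row to a line, values as JSON. arm_command: Moves the arm, as the interface text tells. Its arguments: {"type":"object","properties":{"rows":{"type":"array","items":{"type":"number"}},"newtons":{"type":"number"}},"required":["rows"]}

```bash
mkdir -p pics; cat > h.py <<'E'
import numpy as np,cv2,pickle
from cell import manip
def grab(n,tag):
    c=manip.camera(n); pickle.dump(c,open(f'pics/{tag}.pkl','wb')); cv2.imwrite(f'pics/{tag}.png',c['image']); return c
def load(tag): return pickle.load(open(f'pics/{tag}.pkl','rb'))
def K(c): return np.array([[c['fx'],0,c['cx']],[0,c['fy'],c['cy']],[0,0,1.]])
def ray(c,u,v):
    p=cv2.undistortPoints(np.array([[[u,v]]],float),K(c),np.array(c['D'],float)).ravel()
    return np.array([p[0],p[1],1.])
def at_z(c,u,v,z):
    P=np.array(c['pose']);d=P[:3,:3]@ray(c,u,v);o=P[:3,3];return o+d*(z-o[2])/d[2]
def at_d(c,u,v):
    P=np.array(c['pose']);z=c['z_map'][int(round(v)),int(round(u))];return P[:3,:3]@(ray(c,u,v)*z)+P[:3,3]
def proj(c,pts):
    P=np.linalg.inv(np.array(c['pose']));r,_=cv2.Rodrigues(P[:3,:3])
    return cv2.projectPoints(np.array(pts,float).reshape(-1,3),r,P[:3,3],K(c),np.array(c['D'],float))[0].reshape(-1,2)
E
python3 - <<'E'
from h import *
for n in('top','side'):
    c=grab(n,n+'0');print(n,c['fx'],c['D'],np.round(c['pose'],3).tolist())
print(manip.read_state())
E
```

```text
top 425.0718413776158 [-0.0368816  0.         0.         0.         0.       ] [[0.022, -0.99, 0.142, 481.203], [-1.0, -0.023, -0.008, 62.944], [0.012, -0.141, -0.99, 1000.419], [0.0, 0.0, 0.0, 1.0]]
side 404.12446278859295 [0.03174994 0.         0.         0.         0.        ] [[-0.699, -0.404, 0.591, 105.51], [-0.715, 0.378, -0.588, 558.725], [0.014, -0.833, -0.553, 544.179], [0.0, 0.0, 0.0, 1.0]]
{'clock': 0.1, 'joints': array([-1.25662219e+00,  3.00420424e-01,  1.52150493e+00,  1.23321360e-05,
        1.32069549e+00, -6.65880299e-02]), 'qd': array([ 0.00060146, -0.0019631 ,  0.001289  ,  0.00070179,  0.00202649,
       -0.00010669]), 'effort': array([ 2.22093763e-04, -5.32647264e+01, -3.53288341e+01,  7.09003466e-02,
        2.35021318e-02, -4.25837345e-05]), 'eef_pos': array([ 204.33436385, -510.39998237,  215.94633557]), 'eef_rot': array([-3.14056754e+00, -8.03328682e-05,  3.80759066e-01]), 'wrist_force': array([ 0.61490994, -0.3466284 , -0.28564718]), 'moment': array([-0.00204961,  0.03334833, -0.02395295]), 'finger_gap': 93.80672513290892}
```

View pics/top0.png

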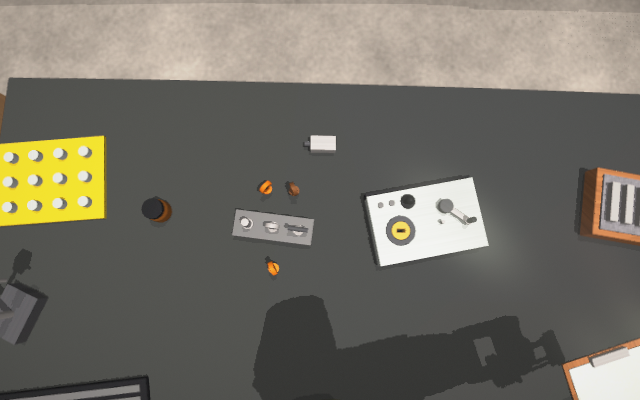

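View pics/side0.png

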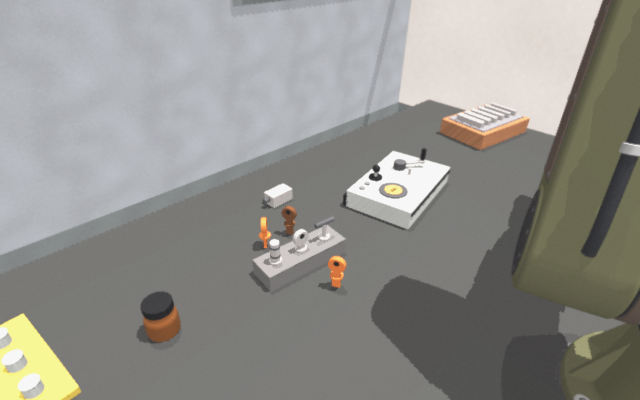

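The top view shows the console at about (427,222), the stand at (273,227), the jar at (156,210) and the sample part at (322,144). The silver disc bow sits in the stand's middle slot, at top (271,226) and side (301,240).

These could be taken for the key in the side view:
- Orange: (264,230) and (337,268), both free-standing.
- Brown: (289,217), free-standing.
- Silver: (301,240), in the stand. This one fits, because it is steel and stands in the stand.

I'll confirm it in an enlarged crop.

```bash
python3 - <<'E'
from h import *
t=load('top0')['image'];s=load('side0')['image']
r=lambda im,x,y,w,h,k:cv2.resize(im[y:y+h,x:x+w],None,fx=k,fy=k,interpolation=cv2.INTER_CUBIC)
a=np.hstack([r(t,225,200,100,50,4),r(s,245,215,100,50,4)])   # 800x200
b=np.hstack([r(t,360,172,133,100,3),r(s,340,140,133,100,3)])
b=np.hstack([b,np.zeros((300,2,3),np.uint8)])
cv2.imwrite('pics/crop1.png',np.vstack([a,b]))
E
```

```text
(no output)
```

View pics/crop1.png

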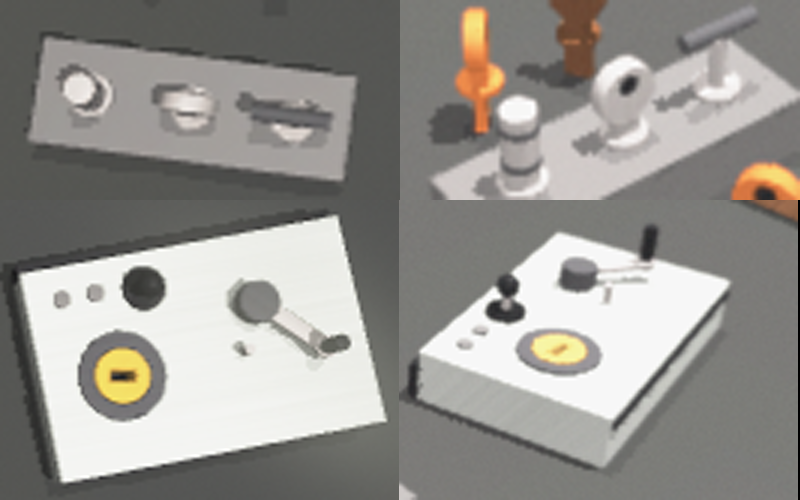

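The crop confirms it. The steel disc bow is in the middle slot, between the plug gauge (left) and the T-driver (right). The brass face centre is near top pixel (401,231), with the slot nearly horizontal in the image.

```bash
python3 - <<'E'
from h import *
c=load('top0');s=load('side0')
np.set_printoptions(precision=1,suppress=True)
def rect(px,z):
    P=np.array([at_z(c,u,v,z)[:2] for u,v in px]);m=P.mean(0)
    yv=(P[0]-P[1])+(P[3]-P[2]);xv=(P[0]-P[3])+(P[1]-P[2])
    print(P.tolist(),m,'y-axis yaw',np.degrees(np.arctan2(-yv[0],yv[1])),'x',np.degrees(np.arctan2(xv[1],xv[0])),'len',np.linalg.norm(yv)/2,np.linalg.norm(xv)/2);return m
rect([(234.9,208.9),(313.7,218.9),(311.1,245.1),(232.1,235.6)],35)
rect([(366.5,195.9),(472.2,177.2),(488.2,245.6),(380.5,265.9)],45)
print('brass',at_z(c,400.8,230.5,49),'hub',at_z(c,445.8,205.8,65))
a,b=at_z(c,360+109/3,172+176/3,49),at_z(c,360+137/3,172+176/3,49);print('slot',a,b)
# side: console + brass
print('brass side',at_z(s,340+160/3-.3,140+149/3-.3,49))
# brass by colour
for n,k in(('top',c),('side',s)):
    im=k['image'].astype(int);m=(im[...,2]>150)&(im[...,0]<120)&(im[...,1]>130)
    m[:, :350]=0;m[:,440:]=0;m[:150]=0
    v,u=np.nonzero(m);print(n,len(u),u.mean(),v.mean(),(u.min()+u.max())/2,(v.min()+v.max())/2,at_z(k,(u.min()+u.max())/2,(v.min()+v.max())/2,49))
# key bow depth points
for n,k,(u0,u1,v0,v1) in(('top',c,(258,284,215,240)),('side',s,(290,312,225,260))):
    pts=np.array([at_d(k,u,v) for v in range(v0,v1) for u in range(u0,u1) if k['z_map'][v,u]>0])
    q=pts[(pts[:,2]>48)];print(n,len(q),q.min(0),q.max(0),q.mean(0))
    if len(q)>4:
        d=q[:,:2]-q[:,:2].mean(0);w,V=np.linalg.eigh(d.T@d);print('axis',V[:,1],np.sqrt(w/len(q)))
E
```

```text
[[597.9783282255423, 247.25123253891758], [579.2240878202686, 66.5506731755545], [519.5792804255495, 71.02239551029186], [536.8815247839962, 250.60107274587665]] [558.4 158.9] y-axis yaw -5.715090248457529 x -3.7064044201941733 len 181.03949736027016 60.497341734843566
[[633.5936182192372, -52.52547115820387], [683.1946077706014, -297.26541073802673], [526.4143027544312, -329.42779640291644], [476.355481308241, -84.86247477746413]] [ 579.9 -191. ] y-axis yaw 11.512315276668497 x 11.60711873628123 len 249.67564787701605 160.28704960819002
brass [ 556.1 -129.8   49. ] hub [ 612.3 -228.    65. ]
slot [ 555.5 -119.7   49. ] [ 555.9 -140.8   49. ]
brass side [ 555.5 -126.3   49. ]
top 261 400.46360153256705 229.99233716475095 400.5 230.0 [ 557.2 -129.1   49. ]
side 11 393.1818181818182 189.36363636363637 393.0 189.5 [ 555.2 -125.8   49. ]
top 73 [553.3 144.4  49.9] [564.2 173.6  82.8] [558.5 158.5  73.7]
axis [0.1 1. ] [3.1 8.6]
side 194 [550.5 145.8  48.6] [564.  177.4  80.1] [555.3 163.6  66. ]
axis [0.2 1. ] [2.5 8.5]
```

Worked out from the top view:
- **Key:** about (558.4, 158.9), with its y axis at yaw −5.7°.
- **Slot:** about (557.2, −129.2), with slot yaw near −1°.

I'll move above the key. The target tool yaw is 84.3°, so the jaws close along the key's x.

Request:
arm_command(
  rows=[25.3,47.8,0,4.5,40,25.3,47.8,0,4.5,40,25.3,47.8,0,4.5,40,25.3,47.8,0,4.5,40,25.3,47.8,0,4.5,40],
  newtons=15,
)

```text
clock: 0.72
eef_pos: [331.3, -269.9, 216.3]
eef_rot: [-3.141, -0.0, 0.776]
wrist_force: [1.1, -0.7, -0.8]
finger_gap: 47.6
```

Request:
arm_command(
  rows=[25.3,47.8,-5,4.5,40,25.3,47.8,-5,4.5,40,25.3,47.8,-5,4.5,40,25.3,47.8,-5,4.5,40,25.3,47.8,-5,4.5,40],
)

```text
clock: 1.35
eef_pos: [457.9, -30.8, 191.2]
eef_rot: [-3.142, 0.0, 1.169]
wrist_force: [0.9, -0.1, -0.0]
finger_gap: 40.2
```

Request:
arm_command(
  rows=[25.3,47.8,-15,4.5,40,25.3,47.8,-15,4.5,40,25.3,47.8,-15,4.5,40,25.3,47.8,-15,4,40,0,0,0,0,40],
)

```text
clock: 1.98
eef_pos: [558.4, 161.0, 129.2]
eef_rot: [-3.139, 0.001, 1.476]
wrist_force: [-0.2, 0.9, -0.9]
finger_gap: 40.2
```

```bash
python3 - <<'E'
from h import *
t=grab('top','t1');s=grab('side','s1')
r=lambda im,x,y,w,h,k:cv2.resize(im[y:y+h,x:x+w],None,fx=k,fy=k,interpolation=cv2.INTER_CUBIC)
p=manip.read_state()['eef_pos'];print(p)
for k in(t,s):print(proj(k,[p+[0,0,-11],[558.4,158.9,63],[558.4,158.9,35]]))
cv2.imwrite('pics/crop2.png',np.hstack([r(t['image'],210,170,130,110,3),r(s['image'],250,170,130,110,3)]))
E
```

```text
[558.20804149 158.47104683 130.92569961]
[[269.12866561 223.81538627]
 [271.64806083 226.03687311]
 [272.87073701 227.07801007]]
[[300.91644604 212.08031135]
 [301.06798619 236.63976424]
 [301.2501326  247.98112153]]
```

View pics/crop2.png

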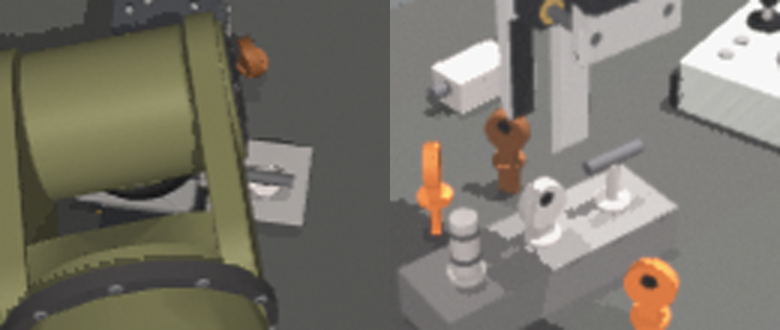

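The side view shows the fingers bracketing the key. The bow is at about side (301,238) and my top-based estimate projects to (301,237), so they agree. Descending to grasp.

Request:
arm_command(
  rows=[0,0,-25,0,40,0,0,-25,0,40,0,0,-15,0,40,0,0,-9,0,40,0,0,0,0,40],
)

```text
clock: 2.7
eef_pos: [558.6, 158.3, 57.6]
eef_rot: [-3.142, 0.0, 1.471]
wrist_force: [-0.0, 0.3, -0.5]
finger_gap: 40.0
```

Request:
arm_command(
  rows=[0,0,0,0,25,0,0,0,0,10,0,0,0,0,5,0,0,0,0,5,0,0,0,0,5],
  newtons=20,
)

```text
clock: 3.32
eef_pos: [558.7, 158.6, 57.7]
eef_rot: [3.141, -0.0, 1.472]
wrist_force: [-0.3, -0.2, 2.5]
finger_gap: 9.9
```

Request:
arm_command(
  rows=[0,0,15,0,5,0,0,35,0,5,0,0,40,0,5,0,-10,0,0,5,0,-28,0,0,5],
  newtons=30,
)

```text
clock: 3.95
eef_pos: [558.3, 120.6, 147.5]
eef_rot: [3.142, -0.0, 1.473]
wrist_force: [0.2, -0.8, -1.4]
finger_gap: 9.9
```

Request:
arm_command(
  rows=[0,-50,0,1,5,0,-50,0,1,5,0,-50,0,1,5,-1,-50,0,1,5,0,-40,0,0.7,5],
)

```text
clock: 4.58
eef_pos: [556.8, -121.5, 146.9]
eef_rot: [-3.141, -0.0, 1.553]
wrist_force: [-0.2, -0.2, 0.6]
finger_gap: 9.8
```

Request:
arm_command(
  rows=[0,-10,-10,0,5,0,0,-15,0,5,0,0,-8,0,5,0,0,0,0,5],
)

```text
clock: 5.08
eef_pos: [557.4, -128.3, 113.6]
eef_rot: [-3.14, -0.001, 1.555]
wrist_force: [0.7, -0.6, -0.5]
finger_gap: 9.7
```

```bash
python3 - <<'E'
from h import *
s=grab('side','s2')
p=manip.read_state();print(p['eef_pos'],p['eef_rot'],p['finger_gap'])
np.set_printoptions(precision=1,suppress=True)
print(proj(s,[p['eef_pos']+[0,0,-22.7],p['eef_pos']+[0,0,-47.7],[557.2,-129.2,49]]))
c=load('side0')
im=np.hstack([cv2.resize(k['image'][145:210,360:427],None,fx=6,fy=6,interpolation=cv2.INTER_CUBIC) for k in(c,s)])
cv2.imwrite('pics/crop3.png',im[:,:800])
E
```

```text
[ 557.63620487 -128.53855231  114.21088916] [-3.14105215e+00 -1.80299150e-04  1.55477429e+00] 9.844194179433773
[[395.  172.8]
 [393.7 182.2]
 [393.2 188.7]]
```

View pics/crop3.png

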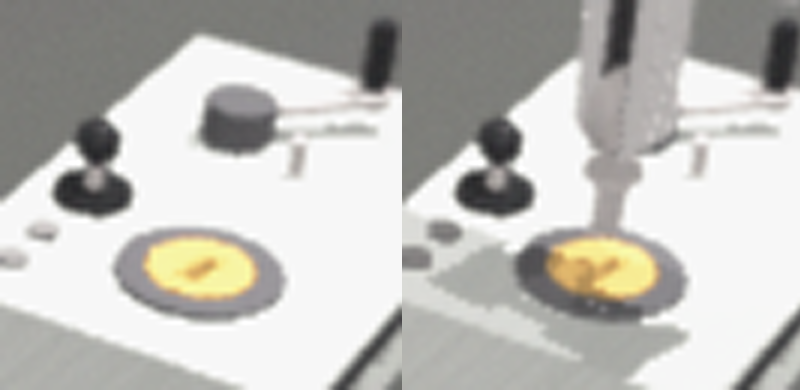

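Side view: the blade tip is at about (394,183) and the brass centre at (393.4,189.6), both within about 0.5 px of their projected positions. I'll check the slot angle quickly in the stored top image, then lower gently.

```bash
python3 - <<'E'
from h import *
c=load('top0');g=cv2.resize(c['image'][218:243,388:414],None,fx=8,fy=8,interpolation=cv2.INTER_CUBIC).astype(int)
m=((g[...,2]<140)).astype(np.uint8)
n,l,st,ce=cv2.connectedComponentsWithStats(m)
for i in range(1,n):
    if np.hypot(ce[i][0]-102,ce[i][1]-100)<30:
        v,u=np.nonzero(l==i);P=np.array([at_z(c,388+(a+.5)/8-.5,218+(b+.5)/8-.5,49)[:2] for a,b in zip(u,v)])
        d=P-P.mean(0);w,V=np.linalg.eigh(d.T@d/len(P));a=V[:,1]*np.sign(V[1,1]);print(len(P),P.mean(0),np.sqrt(w*12),'yaw',np.degrees(np.arctan2(-a[0],a[1])))
E
```

```text
19301 [ 557.03848986 -128.11687222] [64.71350657 67.29551724] yaw -3.415957397366584
1393 [ 556.65319476 -128.84083541] [ 6.50053235 16.6263955 ] yaw 2.407333368355543
```

Request:
arm_command(
  rows=[0,0,-10,0,5,0,0,-4,0,5,0,0,-2,0,5,0,0,-2,0,5,0,0,0,0,5],
)

```text
clock: 5.75
eef_pos: [557.6, -129.4, 96.4]
eef_rot: [-3.142, 0.0, 1.554]
wrist_force: [-1.0, 0.4, -0.3]
finger_gap: 9.5
```

Request:
arm_command(
  rows=[-0.7,0.2,0,2.5,5,0,0,-1.5,0,5,0,0,-1.5,0,5,0,0,-1.5,0,5,0,0,0,0,5],
)

```text
clock: 6.38
eef_pos: [557.0, -129.3, 91.9]
eef_rot: [3.141, 0.0, 1.597]
wrist_force: [2.2, -2.5, -1.3]
finger_gap: 9.9
```

The tip is now about 5 mm below the mouth with little vertical force, so the blade has entered. Continuing down.

Request:
arm_command(
  rows=[0,0,-3,0,5,0,0,-3,0,5,0,0,-3,0,5,0,0,-3,0,5,0,0,0,0,5],
)

```text
clock: 7.0
eef_pos: [557.0, -129.3, 79.6]
eef_rot: [3.141, 0.0, 1.597]
wrist_force: [5.5, -3.0, -4.0]
finger_gap: 9.9
```

Request:
arm_command(
  rows=[0.6,-0.3,-2,0,5,0,0,-2,0,5,0,0,-2,0,5,0,0,-1.5,0,5,0,0,0,0,5],
)

```text
clock: 7.62
eef_pos: [557.3, -129.4, 72.1]
eef_rot: [-3.141, -0.0, 1.597]
wrist_force: [-0.5, -1.5, -1.5]
finger_gap: 10.1
```

Request:
arm_command(
  rows=[0,0,-0.7,0,5,0,0,-0.7,0,5,0,0,0,0,5],
)

```text
clock: 8.0
eef_pos: [557.5, -129.4, 71.6]
eef_rot: [3.142, -0.0, 1.597]
wrist_force: [-4.0, -0.2, 6.9]
finger_gap: 9.8
```

The shoulder met the brass face at z 71.6, where 71.7 was expected, so the key is home. Turning clockwise.

Request:
arm_command(
  rows=[-0.3,0,0.3,-4,5,0,0,0,-7,5,0,0,0,-8,5,0,0,0,-8,5,0,0,0,-8,5],
  newtons=35,
)

```text
clock: 8.62
eef_pos: [557.0, -129.4, 71.6]
eef_rot: [-3.141, 0.0, 0.982]
wrist_force: [-4.2, -0.4, 4.5]
finger_gap: 9.8
```

Request:
arm_command(
  rows=[0,0,0,-8,5,0,0,0,-8,5,0,0,0,-6,5,0,0,0,-4,5,0,0,0,0,5],
)

```text
clock: 9.25
eef_pos: [556.7, -129.0, 71.6]
eef_rot: [-3.14, 0.001, 0.532]
wrist_force: [-6.5, 2.2, 6.9]
finger_gap: 9.9
```

```bash
python3 - <<'E'
from h import *
p=manip.read_state();print(p)
E
```

```text
{'clock': 9.25, 'joints': array([-2.91964103e-01,  5.04600165e-01,  1.59549006e+00,  5.84073891e-04,
        1.04307129e+00,  7.46800441e-01]), 'qd': array([ 1.84466003e-04,  5.87357282e-04,  6.59697529e-05, -1.34825613e-03,
        1.11763511e-03, -2.82210760e-02]), 'effort': array([ -0.79088414, -56.93909883, -31.4433682 ,  -0.17653615,
        -1.7963611 ,   0.64072374]), 'eef_pos': array([ 556.72774825, -128.97207512,   71.63950954]), 'eef_rot': array([-3.14009879e+00,  6.95791524e-04,  5.31737785e-01]), 'wrist_force': array([-6.45378905,  2.20280382,  6.85023421]), 'moment': array([0.54227059, 1.20540637, 0.0157434 ]), 'finger_gap': 9.908457562895912}
```

Request:
arm_command(
  rows=[0.3,0,0,-3,5,0,0,0,-3,5,0,0,0,0,5],
)

```text
clock: 9.62
eef_pos: [556.7, -128.8, 71.6]
eef_rot: [-3.14, 0.001, 0.427]
wrist_force: [-7.5, 3.6, 8.3]
finger_gap: 9.9
```

```bash
python3 - <<'E'
from h import *
p=manip.read_state();print(p['effort'][5],p['moment'],p['wrist_force'],np.degrees(p['eef_rot'][2]))
E
```

```text
0.47608327120542526 [0.75216809 1.67256495 0.02896019] [-7.51845297  3.60149671  8.31610403] 24.48468890882535
```

Request:
arm_command(
  rows=[0,0,0,-3,5,0,0,0,-2,5,0,0,0,0,5],
)

```text
clock: 10.0
eef_pos: [556.7, -128.7, 71.6]
eef_rot: [-3.14, 0.002, 0.34]
wrist_force: [-8.1, 4.5, 9.4]
finger_gap: 9.7
```

```bash
python3 - <<'E'
from h import *
p=manip.read_state();print(p['effort'][5],p['moment'],p['wrist_force'],np.degrees(p['eef_rot'][2]))
E
```

```text
0.44164390303194523 [0.95357721 1.74645465 0.10368201] [-8.13295334  4.53697914  9.43823225] 19.504100751391398
```

Request:
arm_command(
  rows=[-0.6,0.4,0,-3,5,0,0,0.2,0,5,0,0,0,0,5],
)

```text
clock: 10.38
eef_pos: [556.6, -128.6, 71.7]
eef_rot: [-3.141, 0.001, 0.29]
wrist_force: [-4.3, 4.1, 5.9]
finger_gap: 10.0
```

```bash
python3 - <<'E'
from h import *
p=manip.read_state();print(p['effort'][5],p['moment'],p['wrist_force'],np.degrees(p['eef_rot'][2]))
s=grab('side','s3');cv2.imwrite('pics/crop4.png',cv2.resize(s['image'][145:210,350:440],None,fx=7,fy=7,interpolation=cv2.INTER_CUBIC))
E
```

```text
0.45310327783226967 [0.7659958  1.01708918 0.43865382] [-4.31021841  4.08014402  5.86287008] 16.607053980047443
```

View pics/crop4.png

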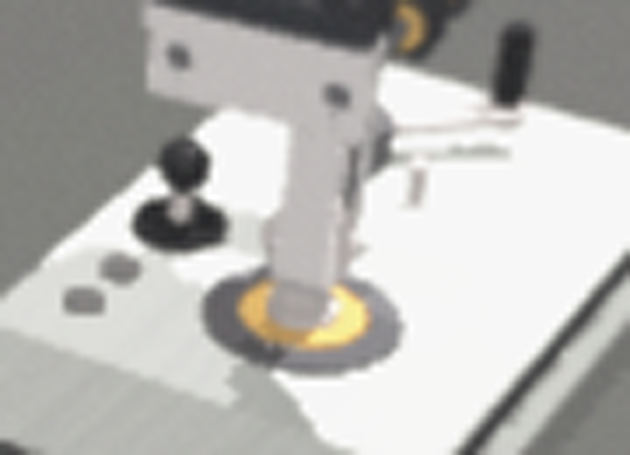

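The moment is now 0.44 N m with the tool near 17°, past the expected stop of 26° less the blade's play. The side view shows the shoulder down on the brass at crop (303,305). The switch is at its stop, so I'll ease off and release.

Request:
arm_command(
  rows=[0,0,0,2,5,0,0,0,0,14,0,0,0,0,30,0,0,0,0,30],
)

```text
clock: 10.92
eef_pos: [557.0, -129.1, 71.5]
eef_rot: [3.142, -0.0, 0.323]
wrist_force: [0.6, 0.4, -0.1]
finger_gap: 28.6
```

Request:
arm_command(
  rows=[0,0,10,0,30,0,0,25,0,30,0,0,35,0,30,0,-10,30,5,30,5,-35,0,10,30],
)

```text
clock: 11.55
eef_pos: [563.0, -174.0, 175.2]
eef_rot: [3.137, -0.003, 0.591]
wrist_force: [0.3, -1.1, -0.7]
finger_gap: 29.8
```

```bash
python3 - <<'E'
from h import *
np.set_printoptions(precision=1,suppress=True)
t0=load('top0');s0=load('side0')
print('post top view',at_z(t0,474,219.7,95),'side',at_z(s0,423,154,80))
C=np.array([580,-191]);a=np.radians(11.5);R=np.array([[np.cos(a),-np.sin(a)],[np.sin(a),np.cos(a)]])
H=C+R@[25,-45];r=R@np.array([-42,-42])
for th in np.arange(0,1.06,.15):
    M=np.array([[np.cos(th),np.sin(th)],[-np.sin(th),np.cos(th)]]);print(round(th,2),H+M@r)
p=manip.read_state();print(p['eef_pos'],p['wrist_force'],np.degrees(p['eef_rot'][2]),p['finger_gap'])
print(proj(s0,[*[[*(H+r),z] for z in (63,95)]]),proj(t0,[*[[*(H+r),z] for z in (63,95)]]))
s=grab('side','s4');t=grab('top','t4')
r=lambda im,x,y,w,h,k:cv2.resize(im[y:y+h,x:x+w],None,fx=k,fy=k,interpolation=cv2.INTER_CUBIC)
cv2.imwrite('pics/crop5.png',np.hstack([r(s['image'],340,110,130,110,3),r(t['image'],365,165,130,110,3)]))
E
```

```text
post top view [ 579.2 -279.6   95. ] side [ 579.5 -276.3   80. ]
0.0 [ 580.7 -279.6]
0.15 [ 573.7 -274.2]
0.3 [ 567.5 -267.7]
0.45 [ 562.4 -260.5]
0.6 [ 558.4 -252.5]
0.75 [ 555.7 -244. ]
0.9 [ 554.3 -235.2]
1.05 [ 554.2 -226.3]
[ 563.  -174.   175.2] [ 0.3 -1.1 -0.7] 33.88145488850061 29.79864683409002
[[422.3 159.4]
 [424.3 148.1]] [[468.7 220.5]
 [474.  219. ]]
```

View pics/crop5.png

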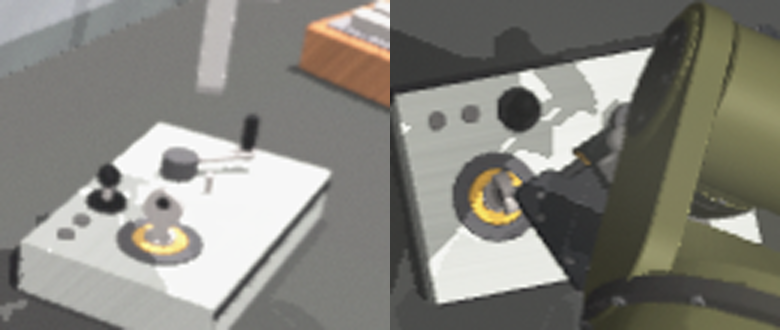

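The key stands upright in the switch, turned, with its bow at side crop (162,210) and the shoulder on the brass. Post estimates are (579–581, −276 to −280). Moving to the lever.

Request:
arm_command(
  rows=[4,-30,0,6,40,5,-35,-15,7,40,5,-30,-20,7,40,3,-10,-15,2.6,40,0,0,0,0,40],
)

```text
clock: 12.28
eef_pos: [578.4, -278.9, 120.5]
eef_rot: [-3.139, 0.0, 0.977]
wrist_force: [-0.0, 0.1, 0.1]
finger_gap: 40.1
```

Request:
arm_command(
  rows=[0,0,-20,0,40,0,0,-16,0,40,0,0,-10,0,40,0,0,0,0,30,0,0,0,0,26],
)

```text
clock: 12.9
eef_pos: [579.2, -279.2, 76.1]
eef_rot: [3.141, -0.0, 0.979]
wrist_force: [-0.5, -0.0, 1.0]
finger_gap: 26.9
```

Request:
arm_command(
  rows=[-7,5.4,3,-8.6,26,-6.2,6.5,0,-8.6,26,-5.1,7.2,0,-8.6,26,-4,8,0,-8.6,26,0,0,0,0,26],
)

```text
clock: 13.52
eef_pos: [556.9, -252.2, 79.5]
eef_rot: [3.14, -0.001, 0.38]
wrist_force: [0.7, -1.4, 1.1]
finger_gap: 26.1
```

Request:
arm_command(
  rows=[-2.7,8.5,0,-8.6,26,-1.4,8.8,0,-8.6,26,-0.1,6,0,-5,26,0,0,0,0,26],
)

```text
clock: 14.02
eef_pos: [552.6, -229.2, 79.1]
eef_rot: [3.141, -0.001, -0.005]
wrist_force: [-1.3, -2.6, 2.8]
finger_gap: 26.0
```

Request:
arm_command(
  rows=[0,2.5,0,0,26,0,1.5,0,0,26,0,0,0,0,26],
)

```text
clock: 14.4
eef_pos: [552.5, -226.2, 78.9]
eef_rot: [3.139, -0.001, -0.006]
wrist_force: [-3.0, -11.5, 2.3]
finger_gap: 26.2
```

```bash
python3 - <<'E'
from h import *
p=manip.read_state();print(p['eef_pos'],p['wrist_force'],p['moment'])
E
```

```text
[ 552.46152228 -226.22534273   78.89501277] [ -2.9673897  -11.48456308   2.34423341] [-2.18623773  0.40170407 -0.04756583]
```

The reaction jumped to 11.5 N, against 3.3 N for the spring alone, so the lever is at its stop. I'll follow it back, then lift clear.

Request:
arm_command(
  rows=[0,-7,0,2,26,0,-6,0,8,26,1.4,-8.8,0,8.6,26,2.7,-8.5,0,8.6,26,4,-8,0,8.6,26],
)

```text
clock: 15.02
eef_pos: [561.0, -263.2, 78.6]
eef_rot: [3.141, -0.001, 0.624]
wrist_force: [1.4, 0.1, 0.1]
finger_gap: 25.7
```

Request:
arm_command(
  rows=[5.1,-7.2,0,8.6,26,6.2,-6.5,0,8.6,26,7,-3,0,5,26,0,0,0,0,26],
)

```text
clock: 15.52
eef_pos: [578.9, -279.5, 78.1]
eef_rot: [-3.141, -0.0, 1.005]
wrist_force: [-0.1, 0.3, -0.5]
finger_gap: 25.7
```

Clear: open wider, lift, and retreat.

Request:
arm_command(
  rows=[0,0,0,0,36,0,0,0,0,36,0,0,25,0,36,0,0,45,0,36,0,0,45,0,36],
)

```text
clock: 16.15
eef_pos: [578.5, -279.5, 194.8]
eef_rot: [-3.141, -0.0, 1.003]
wrist_force: [0.3, -0.2, -0.6]
finger_gap: 36.6
```

Request:
arm_command(
  rows=[-40,-45,20,-5,60,-50,-45,0,-5,60,-50,-45,0,-5,60,-50,-45,0,-5,60,-50,-40,0,0,60],
)

```text
clock: 16.77
eef_pos: [349.5, -489.5, 213.4]
eef_rot: [3.141, -0.0, 0.653]
wrist_force: [-0.3, -0.4, -0.1]
finger_gap: 59.6
```

Request:
arm_command(
  rows=[-40,-20,0,0,60,-20,-10,0,0,60,0,0,0,0,60,0,0,0,0,60],
)

```text
clock: 17.27
eef_pos: [291.9, -518.1, 213.3]
eef_rot: [3.141, -0.0, 0.655]
wrist_force: [1.1, 0.3, -0.2]
finger_gap: 60.1
```

```bash
python3 - <<'E'
from h import *
np.set_printoptions(precision=1,suppress=True)
p=manip.read_state();print(p['clock'],p['eef_pos'],p['wrist_force'])
s=grab('side','s5');t=grab('top','t5')
r=lambda im,x,y,w,h,k:cv2.resize(im[y:y+h,x:x+w],None,fx=k,fy=k,interpolation=cv2.INTER_CUBIC)
a=np.hstack([r(s['image'],345,120,130,110,3),r(t['image'],362,170,130,110,3)])
b=np.hstack([r(s['image'],130,150,260,210,1.5),r(t['image'],130,110,260,210,1.5)])
cv2.imwrite('pics/crop6.png',np.vstack([a,b])[:600])
pts=np.array([at_d(t,u,v) for v in range(218,246) for u in range(388,416)]);q=pts[pts[:,2]>62]
d=q[:,:2]-q[:,:2].mean(0);w,V=np.linalg.eigh(d.T@d);a=V[:,1]*np.sign(V[1,1])
print('bow',q.mean(0),q.max(0),'yaw',np.degrees(np.arctan2(-a[0],a[1])))
E
```

```text
17.275 [ 291.9 -518.1  213.3] [ 1.1  0.3 -0.2]
bow [ 553.9 -120.7  121. ] [ 572.1   62.9 1000.4] yaw 21.568654230601947
```

View pics/crop6.png

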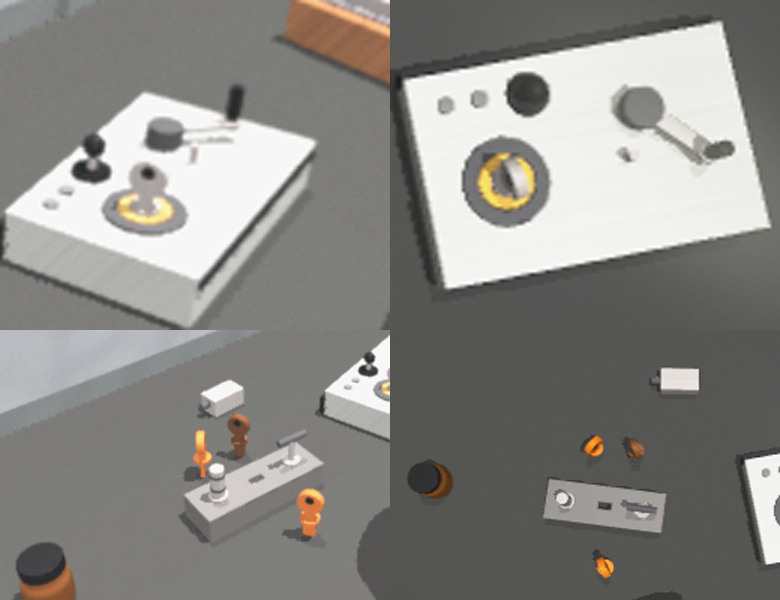

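The key is upright on the brass at top crop (512,180). The lever is back at rest, with the post at top crop (715,150), and the bystanders look unmoved. My bow fit included empty depth pixels, so I'll redo it with those removed and compare the lever with its starting picture.

```bash
python3 - <<'E'
from h import *
np.set_printoptions(precision=1,suppress=True)
t=load('t5');t0=load('top0')
pts=np.array([at_d(t,u,v) for v in range(216,248) for u in range(386,418) if t['z_map'][v,u]>0]);q=pts[(pts[:,2]>75)&(pts[:,2]<100)]
d=q[:,:2]-q[:,:2].mean(0);w,V=np.linalg.eigh(d.T@d);a=V[:,1]*np.sign(V[1,1])
print(len(q),'bow',q.mean(0),q.max(0),'key yaw',np.degrees(np.arctan2(-a[0],a[1])))
D=cv2.absdiff(t['image'],t0['image']).max(2)
for n,(x,y,w,h) in dict(lever=(430,190,55,40),part=(300,130,45,30),jar=(135,190,45,40),plug=(233,210,25,30),tee=(282,215,35,28)).items():print(n,D[y:y+h,x:x+w].mean(),(D[y:y+h,x:x+w]>60).sum())
E
```

```text
87 bow [ 557.  -128.6   87.3] [ 572.1 -120.1   96.9] key yaw -67.71321596878657
lever 0.5204545454545455 0
part 0.8577777777777778 0
jar 1.0772222222222223 0
plug 0.836 0
tee 0.8673469387755102 0
```

The key's yaw is −67.7°, against a stop at −63.6°. Allowing for the blade's play, the switch is at its stop. The highest bow depth reading is 3.9 mm above nominal, and in the stand it was 3.8 mm above, so the shoulder is fully home. Lever and bystanders match the first picture.

```bash
python3 -c "
from cell import manip
print(manip.sign_off())"
```

```text
the job is handed in; nothing more can be done
None
```

The steel key is fully home in the switch and turned clockwise to its stop, and the start lever was swung to its stop and let back. I handed the job in at about 17 s of the 61 s allowed; `sign_off()` gives no verdict.

**What I did:** I took the disc-bow key from the stand's middle slot and pushed it in until the shoulder met the brass. I turned it until the moment rose to 0.44 N m and left it there. I pushed the lever until the reaction rose to 11.5 N (the spring alone needs 3.3 N), followed it back to rest and moved the arm clear.

**Last checks:**
- **Key:** It stands upright on the switch axis, with the bow centre within about 1 mm of the slot. The height reading puts the shoulder home to within about 1 mm.
- **Switch:** The key's angle is about 4° past the expected stop angle, which fits the blade's play in the slot.
- **Lever, plug gauge, T-handle driver, sample part and jar:** All match the first picture, with no significant pixel change.

**Disagreements:** The two cameras differed by about 3 mm on the brass face and lever post. I used the top camera, and the fit confirmed it at the slot. My first bow-angle fit was wrong because it included empty depth pixels; I redid it without them.

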